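# Centre the steel cup under the purifier's spout and switch on

### The arm

A 6-joint arm with a two-finger parallel gripper is mounted at the origin on the work surface. World frame = base frame: x ahead of the robot, y to its left, z up, the work surface at z = 0. Lengths are in m, angles in rad, forces in N, time in s.
With the tool pointing down it reaches from about 0.375 to 0.975 m from the base axis. Payload 3.8 kg.
Tool frame: the origin (TCP) lies on the centre line of the jaws, within the pads' length; the fingertips stand 14 mm ahead of it and the grasp point (between the pads) lies 5 mm behind it; x points along the fingers, y is the direction in which the jaws open and shut, and the axes are right-handed (so a half turn about x gives the same grasp; the last joint's range is limited). The gripper opens to 85 mm and grips with 20 to 120 N. Pads are 22 mm wide; open, the fingers measure 114 mm over their backs; the gripper's body (76 mm by 85 mm) begins 54 mm behind the grasp point. The pads swing forward as they close: fully open they stand 13 mm farther back than shut.
Start: joints at [-1.272, 0.264, 1.604, -0, 1.274, -0.037], TCP at [0.222, -0.637, 0.245] pointing down, gripper open.
Joint ranges: [-2.63, 2.63], [-0.94, 2.18], [0.31, 2.57], [-1.31, 4.45], [0, 2.66], [-2.55, 2.55]. Speed limits (rad/s): [2.57, 2.57, 3.14, 3.14, 3.14, 3.14].

### API

Orientations are given as a rotation vector (axis times angle).
In Python, from workcell import bot gives the robot as it stands.
- The arm moves only by the shell command python3 -m creep 'ROWS' [FORCE]. ROWS is JSON, a list of rows, each an object with "grip": the finger opening in cm, from 0 to 8.54; "dp": the shift along the tool's x, y, z in cm, a list of three; "rotation": the turn, a rotation vector about the tool's x, y, z in rad, a list of three. A call has 1 to 5 rows; each row is the pose to reach, as a shift and turn from the pose commanded when the call began, along the tool's axes at that moment; what a row does not reach only later rows make up. A row lasts 1/12 s, in which the tool goes at most 41.7 mm and 7.16 degrees, less where a joint would pass 70% of its speed; a pose out of reach is approached as far as the arm can. A call with a gripper value outside its range is refused whole. The fingers move at their own pace and stop on an object; FORCE is the grip in N (left out, the last holds). Time passes only in rows, so rows that repeat a pose let the fingers close. It gives the time, the measured TCP pose, the force and the opening at its end, in the units of the state.
- bot.read_state(): the state, without advancing time (a new reading comes with each control period).
- bot.read_camera(name): name is "scene" or "top" or "wrist"; returns (picture, depth): 400x640x3 uint8, red, green, blue; 400x640 float32, m along the optical axis (not along the pixel's ray), 0 where there is no reading.
- bot.get_calibration(name): a dict with "fx", "fy", "cx", "cy" (pixels), "rvec" (rotation vector, rad) and "tvec" (3), from world to camera coordinates, as OpenCV has them. Camera axes: x right, y down, z forward; pixel columns grow to the right and rows downward; lengths in m; the calibration is good to about 2 mm. A picture is of the moment at which its call begins: read the wrist's pose just before it. get_calibration takes no time and is no camera call; for the wrist camera it gives the pose at the moment of the call.
- bot.finish_job(): hands the job in, once; it reports no verdict.
The state is a dict: "time": time; "q": joint angles; "joint_vel": joint speeds; "joint_torque": joint torques, N m; "tool_pos": TCP position; "tcp_rot": TCP orientation; "wrist_force": force on the tool from outside, world axes, zero at the start; "torque": the same for the moment, N m; "width": opening from 0.0 (shut) to 1.0 (fully open).
Only numpy, scipy, OpenCV 4.12 (cv2) and the standard library are available. Lean on these libraries where they do the work, as an engineer would, in place of code of your own. Each camera call takes 0.05 s, during which the arm holds its last target.

### The job

Pick up the steel cup and set it down gently, upright and centred on the small round wooden trivet under the purifier's spout, so that no edge of the cup overhangs the trivet; leave the trivet where it stands. Once you have let go of the cup, push the red-tipped toggle switch fully over, towards the back of the purifier. Do not drop or tip the cup, and leave the tumblers and the other things on the counter alone.

Things in the scene. Friction and masses are not known exactly. Their poses are not given: they have to be found in the camera images.
- cup_center (a point): Centre (half-way up, on the axis) of the loose steel cup: a plain upright open cylinder, 60 mm outside diameter over its whole height, 90 mm tall, wall 3 mm, about 160 g. z is its axis, pointing up to the mouth. It stands on the counter (z = 0) in open space, at least 120 mm between centres from any neighbour.
- trivet_top (a point): Centre of the top face of the loose round wooden trivet, 76 mm diameter, 18 mm thick, about 120 g, lying flat on the counter (top at z = 0.018) below the spout nozzle. z points up.
- purifier: Fixed white purifier tower, 200 mm deep (its x), 160 mm wide (its y), 440 mm tall; its front faces its own -x, z up. Origin: centre of its underside on the counter. A spout head juts from the front over the trivet (see spout_nozzle). A plinth 30 mm high beside the tower (x from -110 to 0 mm, y from 80 to 210 mm) carries the toggle switch.
- spout_nozzle (a point): Lower end of the 16 mm nozzle under the spout head, 215 mm up, at x = -155 mm, y = 0 of the purifier; axes as the purifier's. The head is 80 mm wide, reaches 35 mm further to the front than this point, underside 235 mm, top 300 mm above the counter. The trivet stands below within 8 mm, so a gripper pointing straight down does not fit: come from the front, leaning 35 to 45 degrees.
- switch_tip (a point): Centre of the red ball (26 mm diameter) at the tip of the toggle lever, about 105 mm above the counter at either end of its swing, up to 112 mm between. The lever starts leaning to the purifier's front and swings in the purifier's x-z plane; the ball travels about 58 mm towards the purifier's +x from end to end.
- switch_pivot (a point): Pivot of the toggle lever (a 10 mm rod, 60 mm from here to the ball's centre), 52 mm above the counter at x = -70 mm, y = 170 mm of the purifier; the lever turns about the purifier's y. The grey housing is 70 mm (x) by 50 mm (y), its top 55 mm above the counter, its hub to 65 mm.
- switch (a joint): Angle of the toggle lever, rad: 0 = off (leaning to the purifier's front), 1.0 = fully on (leaning to its back, +x of the purifier, against the stop). It stays where it is left; pushing the ball takes 1 to 2 N.
- tumbler_a: Orange plastic tumbler, loose, 110 mm tall, 56 mm diameter at the foot, 68 mm at the rim; origin at the centre of its underside. Leave alone.
- tumbler_b: A second orange tumbler, the same. Leave alone.
- decanter: Glass decanter with black twist cap, loose, 96 mm diameter, 240 mm tall; origin at the centre of its underside. Leave alone.
- tea_tin: Green tea tin with brass lid, loose, 74 mm diameter, 112 mm tall; origin at the centre of its underside. Leave alone.
- bowl: Small blue bowl, loose, 110 mm diameter, 50 mm tall; origin at the centre of its underside. Leave alone.
- spatula: Wooden spatula lying along its x, 240 mm long, loose. Leave alone.
Things that resemble listed ones, but are neither listed nor needed, are in the scene too. There is more than one size of the part that bears cup_center; the job needs the larger.

How it is judged:
On the way, in this order (a step that is already met when the one before it is completed fails the run):
1. the steel cup stands upright and centred on the trivet (axes within 8 mm, no overhang), let go and at rest (horizontal distance between cup_center and trivet_top below 0.008 m and z of cup_center in the frame of trivet_top between 0.04 and 0.049 m and angle between cup_center's own z axis and vertical below 0.06 rad and contact force between the fingers and cup below 0.1 N and linear speed of cup below 0.02 m/s and distance of trivet_top from where it was at the start of the episode below 0.02 m), for 0.3 s.
2. the toggle switch is fully on (value of joint switch above 0.85 rad), for 0.1 s.
At the end, for the whole second after the job is handed in: The steel cup stands upright (within 0.06 rad) on the trivet, its axis within 8 mm of the trivet's centre so that no edge overhangs, released and at rest; the trivet is within 20 mm of where it started; the toggle switch is on (joint above 0.85 rad of 1.0) (all of step 1 and value of joint switch above 0.85 rad); the robot touches nothing.
It fails at once if the cup is tipped by more than 0.8 rad (angle between cup_center's own z axis and vertical above 0.8 rad).
It fails at once if the cup is dropped, thrown or knocked (faster than 0.45 m/s, a 10 mm fall, while not in the fingers) (linear speed of cup above 0.45 m/s and contact force between the fingers and cup below 0.1 N).
It fails at once if a bystander (tumbler, decanter, tin, bowl or spatula) is moved by more than 30 mm (distance of any of tumbler_a, tumbler_b, decanter, tea_tin, bowl, spatula from where it was at the start of the episode above 0.03 m).
It also fails if it takes over 64 s, if anything falls off the work surface, if the arm or the gripper's body presses on something with over 40 N, if the wrist force passes 120 N, or if a joint passes its speed limit or range.

## Working session

There is one attempt and no reset: what is moved stays moved. The work goes in short steps, Python scripts to look and compute and a shell command to move; the robot and the scene stay as the last step left them, time stands still between calls to the robot, and variables do not carry over. Pictures are saved under pics/ and viewed, and the job is handed in when it is done.

```bash
ls; mkdir -p pics; cat > h.py <<'E'
import numpy as np,cv2
from workcell import bot
from scipy.spatial.transform import Rotation as R
def snap(n,f):
    p,d=bot.read_camera(n); c=bot.get_calibration(n)
    cv2.imwrite('pics/'+f+'.png',p[:,:,::-1]); np.savez('pics/'+f+'.npz',p=p,d=d,**{k:np.array(v) for k,v in c.items()})
    return p,d,c
def load(f):
    z=np.load('pics/'+f+'.npz'); return z['p'],z['d'],z
def cloud(d,c):
    v,u=np.mgrid[:d.shape[0],:d.shape[1]]
    P=np.stack([(u-c['cx'])/c['fx']*d,(v-c['cy'])/c['fy']*d,d],-1)
    M=R.from_rotvec(np.array(c['rvec']).ravel()).as_matrix()
    return (P-np.array(c['tvec']).ravel())@M
def ray(u,v,z,c):
    M=R.from_rotvec(np.array(c['rvec']).ravel()).as_matrix(); t=np.array(c['tvec']).ravel()
    o=-M.T@t; k=M.T@np.array([(u-c['cx'])/c['fx'],(v-c['cy'])/c['fy'],1]); return o+k*(z-o[2])/k[2]
def proj(X,c):
    M=R.from_rotvec(np.array(c['rvec']).ravel()).as_matrix(); q=M@np.array(X)+np.array(c['tvec']).ravel()
    return np.array([q[0]/q[2]*c['fx']+c['cx'],q[1]/q[2]*c['fy']+c['cy']])
E
python3 - <<'E'
from h import *
print(bot.read_state())
for n in('scene','top'):
    p,d,c=snap(n,n+'0'); print(c)
E
```

```text
pics
{'time': 0.0, 'q': array([-1.27191432e+00,  2.64759181e-01,  1.60542830e+00,  1.18986114e-05,
        1.27369620e+00, -3.69344094e-02]), 'joint_vel': array([ 0.00166213,  0.00018505, -0.00070434,  0.000643  , -0.00031409,
       -0.00055498]), 'joint_torque': array([-1.83046774e-03, -5.15118599e+01, -3.67313468e+01, -1.51506310e-04,
        1.30131273e-02,  1.53954187e-05]), 'tool_pos': array([ 0.2222057 , -0.63660874,  0.24392862]), 'tcp_rot': array([ 2.0399769 ,  0.34818314, -2.04057274]), 'wrist_force': array([ 0.35482464, -0.54470592, -0.46943579]), 'torque': array([-0.02191971,  0.00895246,  0.0181693 ]), 'width': 0.9988249905117279}
{'fx': 388.5540342367793, 'fy': 388.5540342367793, 'cx': 310.220481416558, 'cy': 200.69449781684992, 'rvec': array([ 0.99884712, -2.83545887,  0.43027246]), 'tvec': array([0.42127014, 0.44929678, 1.14481173])}
{'fx': 488.86539352677886, 'fy': 488.86539352677886, 'cx': 319.76036250678055, 'cy': 199.1049545377489, 'rvec': array([ 2.17233737, -2.03055844,  0.23115422]), 'tvec': array([-0.11716888,  0.61007557,  1.25021283])}
```

View pics/scene0.png

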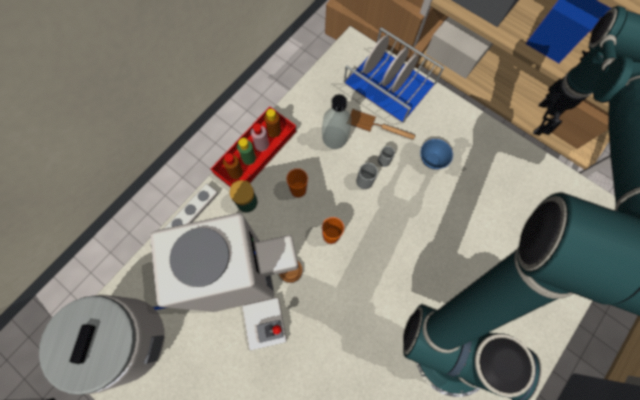

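View pics/top0.png

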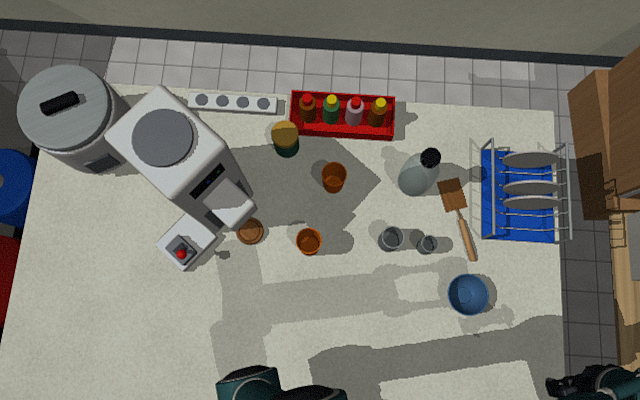

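The top view shows the larger steel cup at about (390,238) with the smaller one at (427,244). The trivet is at (250,231), partly under the spout, the red ball at (181,254), and tumblers at (308,241) and (333,177).

```bash
python3 - <<'E'
from h import *
p,d,c=load('top0'); P=cloud(d,c)
im=cv2.resize(p[130:300,130:500,::-1],None,fx=2.15,fy=2.15,interpolation=cv2.INTER_CUBIC); cv2.imwrite('pics/topz.png',im)
s,ds,cs=load('scene0'); im=cv2.resize(s[130:350,150:450,::-1],None,fx=2.6,fy=2.6,interpolation=cv2.INTER_CUBIC); cv2.imwrite('pics/scz.png',im)
for n in [(390,238),(427,244),(250,231),(181,254),(308,241),(333,177),(468,295),(236,205)]:
    print(n,P[n[1],n[0]].round(3),ray(*n,0,c).round(3))
hsv=cv2.cvtColor(p,cv2.COLOR_RGB2HSV)
# ball
m=((hsv[...,0]<8)|(hsv[...,0]>172))&(hsv[...,1]>150)&(hsv[...,2]>90); m[:,:150]=0;m[:235]=0;m[270:]=0;m[:,215:]=0
ys,xs=np.nonzero(m);print('ball',xs.mean(),ys.mean(),len(xs),xs.min(),xs.max(),ys.min(),ys.max(),ray(xs.mean(),ys.mean(),.105,c),np.median(P[m],0))
# purifier top face points
for lo,hi in((.42,.46),(.29,.31)):
    m=(P[...,2]>lo)&(P[...,2]<hi)&(np.arange(640)[None]<300); 
    Q=P[m][:,:2].astype(np.float32); r=cv2.minAreaRect(Q); print(lo,len(Q),r,cv2.boxPoints(r).round(3).tolist())
# cup
for lo,hi,a,b in((.06,.10,370,410),(.04,.08,415,440)):
    m=np.zeros(d.shape,bool);m[222:258,a:b]=1;m&=(P[...,2]>lo)&(P[...,2]<hi+.01);Q=P[m];print('cup',len(Q),Q.min(0).round(3),Q.max(0).round(3),np.percentile(Q[:,2],95))
E
```

```text
(390, 238) [ 0.534 -0.278  0.003] [ 0.534 -0.278  0.   ]
(427, 244) [ 0.524 -0.381  0.004] [ 0.524 -0.382  0.   ]
(250, 231) [0.525 0.111 0.016] [0.527 0.114 0.   ]
(181, 254) [0.44  0.264 0.118] [0.451 0.298 0.   ]
(308, 241) [ 0.51  -0.05   0.002] [ 0.51 -0.05  0.  ]
(333, 177) [ 0.698 -0.109  0.005] [ 0.699 -0.109  0.   ]
(468, 295) [ 0.392 -0.495  0.004] [ 0.392 -0.496  0.   ]
(236, 205) [0.539 0.105 0.299] [0.599 0.16  0.   ]
ball 180.29508196721312 253.8360655737705 61 176 184 250 258 [0.44125467 0.26936352 0.105     ] [0.43982785 0.26588326 0.11522849]
0.42 7829 ((0.4693618416786194, 0.12338948249816895), (0.6231088638305664, 0.20308002829551697), 34.42490005493164) [[0.1550000011920929, 0.03099999949336052], [0.27000001072883606, -0.13600000739097595], [0.7839999794960022, 0.2160000056028366], [0.6690000295639038, 0.382999986410141]]
0.29 2015 ((0.38937219977378845, 0.09694971889257431), (0.4909897446632385, 0.15112048387527466), 17.25754165649414) [[0.13300000131130219, 0.09600000083446503], [0.1770000010728836, -0.04800000041723251], [0.6460000276565552, 0.09799999743700027], [0.6010000109672546, 0.24199999868869781]]
cup 177 [ 0.494 -0.3    0.06 ] [ 0.553 -0.242  0.096] 0.09278611967756019
cup 130 [ 0.494 -0.396  0.041] [ 0.539 -0.35   0.075] 0.07067962915735068
```

View pics/topz.png

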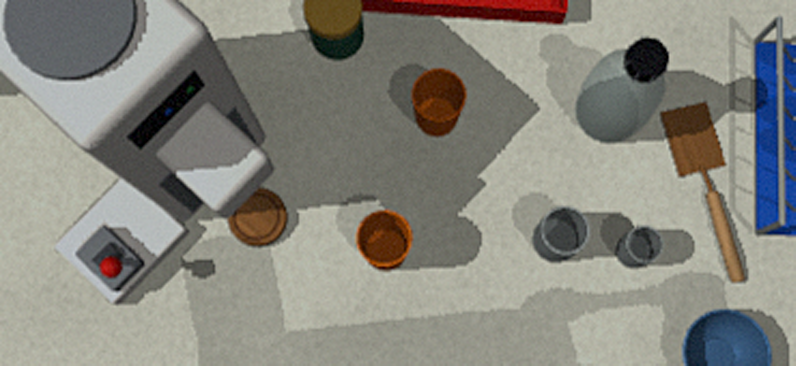

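View pics/scz.png

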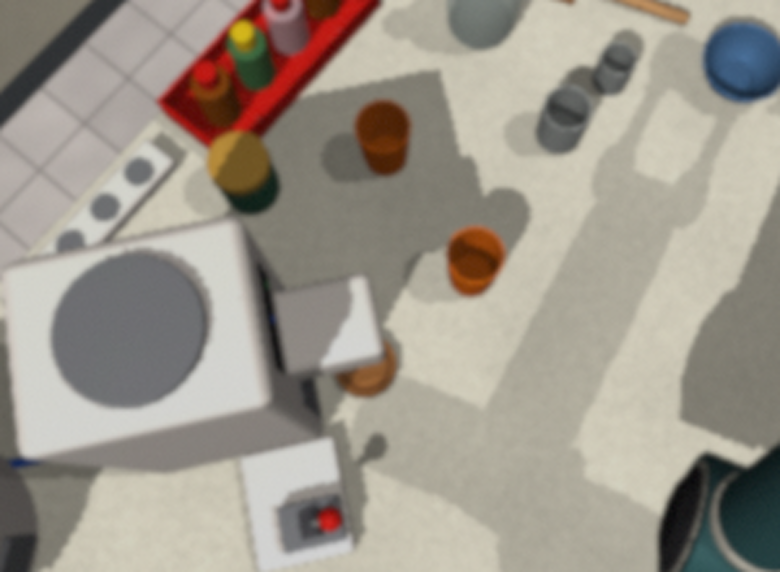

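```bash
cat > m.py <<'E'
from h import *
from scipy.optimize import least_squares
def circ(Q):
    f=lambda a:np.hypot(Q[:,0]-a[0],Q[:,1]-a[1])-a[2]
    r=least_squares(f,[*Q.mean(0)[:2],.03],loss='soft_l1',f_scale=.002); return r.x.round(4),np.abs(r.fun).mean().round(4)
E
python3 - <<'E'
from m import *
for n in('top0','scene0'):
    p,d,c=load(n); P=cloud(d,c); print(n)
    for lo,hi in((.43,.45),(.292,.308)):
        m=(P[...,2]>lo)&(P[...,2]<hi)&(P[...,0]>.45)&(P[...,1]>.0)&(P[...,1]<.5)&(P[...,0]<.9)
        k,lab,st,_=cv2.connectedComponentsWithStats(m.astype(np.uint8)); i=1+st[1:,4].argmax()
        Q=P[lab==i][:,:2].astype(np.float32); r=cv2.minAreaRect(Q); print(lo,len(Q),r,cv2.boxPoints(r).round(3).tolist())
    # cup rim
    m=(P[...,2]>.083)&(P[...,2]<.098)&(np.hypot(P[...,0]-.5235,P[...,1]+.271)<.045);Q=P[m];print('rim',len(Q),circ(Q),Q[:,:2].min(0),Q[:,:2].max(0))
    hsv=cv2.cvtColor(p,cv2.COLOR_RGB2HSV)
    m=(hsv[...,0]<22)&(hsv[...,1]>90)&(P[...,2]<.03)&(P[...,2]>.01)&(np.hypot(P[...,0]-.527,P[...,1]-.111)<.06)
    cn=max(cv2.findContours(m.astype(np.uint8),0,1)[0],key=cv2.contourArea)[:,0]
    B=np.array([ray(u,v,.018,c) for u,v in cn]); print('triv',m.sum(),circ(B),B.min(0),B.max(0),np.median(P[m][:,2]))
    M=((hsv[...,0]<8)|(hsv[...,0]>172))&(hsv[...,1]>150)&(hsv[...,2]>90)&(np.hypot(P[...,0]-.441,P[...,1]-.269)<.04)&(P[...,2]>.06)
    ys,xs=np.nonzero(M);print('ball',len(xs),xs.mean(),ys.mean(),ray(xs.mean(),ys.mean(),.105,c))
E
```

```text
top0
0.43 4879 ((0.6331995129585266, 0.23584966361522675), (0.19950400292873383, 0.15853820741176605), 51.48707580566406) [[0.5090000033378601, 0.2070000022649765], [0.6330000162124634, 0.1080000028014183], [0.7570000290870667, 0.26499998569488525], [0.6330000162124634, 0.3630000054836273]]
0.292 1543 ((0.5453598499298096, 0.1267402619123459), (0.10016217827796936, 0.15771234035491943), 51.079410552978516) [[0.453000009059906, 0.13699999451637268], [0.574999988079071, 0.03799999877810478], [0.6380000114440918, 0.11599999666213989], [0.5149999856948853, 0.2150000035762787]]
rim 97 (array([ 0.5236, -0.2715,  0.0283]), np.float64(0.0009)) [ 0.49424062 -0.30026262] [ 0.55343307 -0.24179838]
triv 495 (array([0.5243, 0.111 , 0.0342]), np.float64(0.002)) [0.4907469  0.07700705 0.018     ] [0.56186374 0.14933335 0.018     ] 0.01767852402581612
ball 61 180.29508196721312 253.8360655737705 [0.44125467 0.26936352 0.105     ]
scene0
0.43 4636 ((0.6348508596420288, 0.23605425655841827), (0.19954383373260498, 0.15964967012405396), 51.38831329345703) [[0.5099999904632568, 0.20800000429153442], [0.6349999904632568, 0.1080000028014183], [0.7590000033378601, 0.2639999985694885], [0.6349999904632568, 0.36399999260902405]]
0.292 1239 ((0.5436246991157532, 0.12410889565944672), (0.0903291404247284, 0.09012418985366821), 51.56196975708008) [[0.47999998927116394, 0.11699999868869781], [0.5509999990463257, 0.061000000685453415], [0.6069999933242798, 0.13099999725818634], [0.5360000133514404, 0.18700000643730164]]
rim 79 (array([ 0.5251, -0.2712,  0.0284]), np.float64(0.0009)) [ 0.49599008 -0.3015383 ] [ 0.55498383 -0.24159671]
triv 218 (array([0.5207, 0.1172, 0.029 ]), np.float64(0.0062)) [0.49232771 0.07903555 0.018     ] [0.5442438  0.15056432 0.018     ] 0.018669823989072958
ball 60 276.26666666666665 329.26666666666665 [0.44338794 0.26902325 0.105     ]
```

```bash
cat > g.py <<'E'
from h import *
def pose(yaw,lean,flip=1):
    y,l=np.radians([yaw,lean]); a=np.array([np.sin(l)*np.cos(y),np.sin(l)*np.sin(y),-np.cos(l)]); b=flip*np.array([-np.sin(y),np.cos(y),0])
    return np.stack([a,b,np.cross(a,b)],1)
def rel(p,Rm):
    s=bot.read_state(); T=R.from_rotvec(s['tcp_rot']).as_matrix()
    print('now',s['time'].__round__(2),s['tool_pos'].round(4),'ax',T[:,0].round(3),'y',T[:,1].round(3),'q',s['q'].round(2),'w',round(s['width'],3),'F',s['wrist_force'].round(1))
    print('dp cm',(T.T@(np.array(p)-s['tool_pos'])*100).round(2),'rot',R.from_matrix(T.T@Rm).as_rotvec().round(3))
def tgt(axis,yaw,lean,back=0,ahead=.007,flip=1):
    Rm=pose(yaw,lean,flip); return np.array(axis)+Rm[:,0]*(ahead-back),Rm
E
python3 - <<'E'
from g import *
for f in(1,-1): rel(*tgt([.5243,-.2713,.058],5,40,.14,flip=f))
E
```

```text
now 0.1 [ 0.2222 -0.6367  0.2441] ax [-0.001  0.002 -1.   ] y [ 0.33  -0.944 -0.002] q [-1.27  0.26  1.61  0.    1.27 -0.04] w 0.999 F [-0.1  0.2 -0.3]
dp cm [  8.48 -26.63 -32.27] rot [-2.731 -0.127  0.994]
now 0.1 [ 0.2222 -0.6367  0.2441] ax [-0.001  0.002 -1.   ] y [ 0.33  -0.944 -0.002] q [-1.27  0.26  1.61  0.    1.27 -0.04] w 0.999 F [-0.1  0.2 -0.3]
dp cm [  8.48 -26.63 -32.27] rot [0.238 0.695 0.089]
```

```bash
python3 -m creep '[{"grip":8.5,"dp":[0,-5,-6],"rotation":[0.06,0.17,0.02]},{"grip":8.5,"dp":[0,-8,-10],"rotation":[0.1,0.29,0.04]},{"grip":8.5,"dp":[0,-11,-13],"rotation":[0.14,0.41,0.05]},{"grip":8.5,"dp":[0,-13,-16],"rotation":[0.18,0.53,0.07]},{"grip":8.5,"dp":[0,-16,-19],"rotation":[0.22,0.65,0.08]}]' 40; python3 - <<'E'
from g import *
rel(*tgt([.5243,-.2713,.058],5,40,.14,flip=-1))
E
```

```text
time: 0.52
tool_pos: [0.3305, -0.4579, 0.246]
tcp_rot: [2.712, 0.159, -1.435]
wrist_force: [0.5, 0.5, -0.1]
width: 0.992
now 0.52 [ 0.3305 -0.4579  0.246 ] ax [ 0.559  0.059 -0.827] y [ 0.124 -0.992  0.013] q [-1.33 -0.03  2.04  0.66  1.14 -0.17] w 0.992 F [ 0.5  0.5 -0.1]
dp cm [ 14.25 -16.55  -6.03] rot [0.037 0.101 0.012]
```

```bash
python3 -m creep '[{"grip":8.5,"dp":[2,-4,-1.5],"rotation":[0.037,0.1,0.01]},{"grip":8.5,"dp":[4.5,-8,-3],"rotation":[0.037,0.1,0.01]},{"grip":8.5,"dp":[7,-11,-4],"rotation":[0.037,0.1,0.01]},{"grip":8.5,"dp":[10,-14,-5],"rotation":[0.037,0.1,0.01]},{"grip":8.5,"dp":[12,-16.5,-6],"rotation":[0.037,0.1,0.01]}]'; python3 - <<'E'
from g import *
rel(*tgt([.5243,-.2713,.058],5,40,.14,flip=-1))
snap('wrist','w1')
E
```

```text
time: 0.93
tool_pos: [0.4216, -0.2839, 0.1779]
tcp_rot: [2.807, 0.127, -1.322]
wrist_force: [0.8, -0.1, -0.3]
width: 0.994
now 0.93 [ 0.4216 -0.2839  0.1779] ax [ 0.635  0.059 -0.771] y [ 0.089 -0.996 -0.002] q [-1.03 -0.2   2.36  0.87  0.85 -0.11] w 0.994 F [ 0.8 -0.1 -0.3]
dp cm [ 2.53 -0.35 -0.24] rot [0.    0.007 0.003]
```

View pics/w1.png

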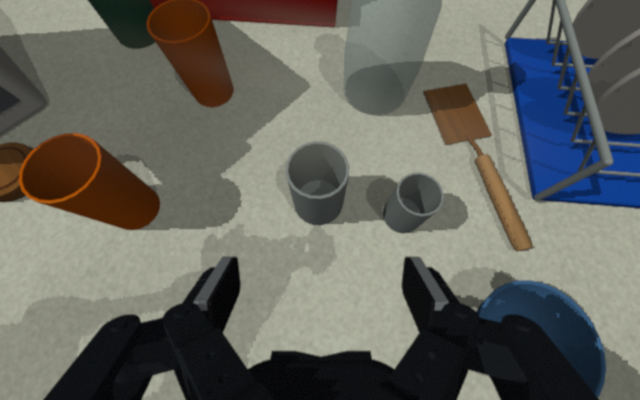

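The wrist view shows the larger cup at (318,182), centred between the open fingers, and the small cup clear to the right at (413,200).

```bash
python3 - <<'E'
from g import *
from m import circ
p,d,c=load('w1');P=cloud(d,c)
m=(P[...,2]>.083)&(P[...,2]<.098)&(np.hypot(P[...,0]-.5235,P[...,1]+.271)<.05);Q=P[m];print('rim',len(Q),circ(Q),Q[:,:2].min(0),Q[:,:2].max(0))
rel(*tgt([.5243,-.2713,.058],5,40,0,flip=-1))
E
```

```text
rim 747 (array([ 0.5263, -0.2601,  0.0282]), np.float64(0.0008)) [ 0.49685589 -0.28947009] [ 0.55724055 -0.23051682]
now 0.98 [ 0.4221 -0.2747  0.1735] ax [ 0.632  0.072 -0.772] y [ 0.098 -0.995 -0.013] q [-1.02 -0.2   2.37  0.87  0.85 -0.11] w 0.997 F [-0.1  6.  -1.7]
dp cm [16.09  0.83 -0.55] rot [0.    0.009 0.017]
```

```bash
python3 -m creep '[{"grip":8.5,"dp":[0,0,0],"rotation":[0,0,0]},{"grip":8.5,"dp":[0,0,0],"rotation":[0,0,0]}]'; python3 - <<'E'
from g import *
from m import circ
p,d,c=snap('wrist','w2');P=cloud(d,c)
m=(P[...,2]>.083)&(P[...,2]<.098)&(np.hypot(P[...,0]-.5235,P[...,1]+.271)<.05);Q=P[m];print('rim',len(Q),circ(Q),Q[:,:2].min(0),Q[:,:2].max(0))
rel(*tgt([.5243,-.2713,.058],5,40,0,flip=-1))
E
```

```text
time: 1.15
tool_pos: [0.4221, -0.2842, 0.1786]
tcp_rot: [2.806, 0.132, -1.321]
wrist_force: [-0.0, -1.1, 0.3]
width: 0.997
rim 1049 (array([ 0.526 , -0.2733,  0.0281]), np.float64(0.0007)) [ 0.49690021 -0.30288303] [ 0.55703122 -0.24361008]
now 1.2 [ 0.4221 -0.2859  0.1796] ax [ 0.635  0.059 -0.77 ] y [ 0.091 -0.996 -0.001] q [-1.04 -0.19  2.36  0.87  0.85 -0.11] w 0.996 F [-0.  -0.5  0.5]
dp cm [16.64 -0.51 -0.19] rot [0.003 0.007 0.003]
```

```bash
python3 -m creep '[{"grip":8.5,"dp":[3,-0.2,-0.1],"rotation":[0,0,0]},{"grip":8.5,"dp":[6,-0.4,-0.2],"rotation":[0,0,0]},{"grip":8.5,"dp":[9,-0.5,-0.2],"rotation":[0,0,0]},{"grip":8.5,"dp":[11,-0.5,-0.2],"rotation":[0,0,0]},{"grip":8.5,"dp":[12,-0.5,-0.2],"rotation":[0,0,0]}]'; python3 - <<'E'
from g import *
rel(*tgt([.525,-.272,.058],5,40,0,flip=-1))
E
```

```text
time: 1.62
tool_pos: [0.4997, -0.2749, 0.0865]
tcp_rot: [2.807, 0.127, -1.323]
wrist_force: [-1.2, 0.2, -0.3]
width: 0.994
now 1.62 [ 0.4997 -0.2749  0.0865] ax [ 0.634  0.059 -0.771] y [ 0.089 -0.996 -0.003] q [-0.86  0.06  2.34  1.13  0.61 -0.29] w 0.994 F [-1.2  0.2 -0.3]
dp cm [ 4.52 -0.06 -0.16] rot [-0.     0.008  0.003]
```

```bash
python3 -m creep '[{"grip":8.5,"dp":[1.5,0,-0.1],"rotation":[0,0,0]},{"grip":8.5,"dp":[3,0,-0.1],"rotation":[0,0,0]},{"grip":8.5,"dp":[4,0,-0.1],"rotation":[0,0,0]},{"grip":8.5,"dp":[4.4,0,-0.1],"rotation":[0,0,0]},{"grip":8.5,"dp":[4.4,0,-0.1],"rotation":[0,0,0]}]'; python3 - <<'E'
from g import *
rel(*tgt([.525,-.272,.058],5,40,0,flip=-1))
snap('wrist','w3')
E
```

```text
time: 2.03
tool_pos: [0.5281, -0.2724, 0.0545]
tcp_rot: [2.807, 0.127, -1.321]
wrist_force: [0.1, -0.2, 0.1]
width: 0.995
now 2.03 [ 0.5281 -0.2724  0.0545] ax [ 0.635  0.058 -0.77 ] y [ 0.089 -0.996 -0.002] q [-0.8   0.16  2.32  1.25  0.55 -0.4 ] w 0.995 F [ 0.1 -0.2  0.1]
dp cm [ 0.23 -0.07  0.01] rot [0.    0.007 0.003]
```

View pics/w3.png

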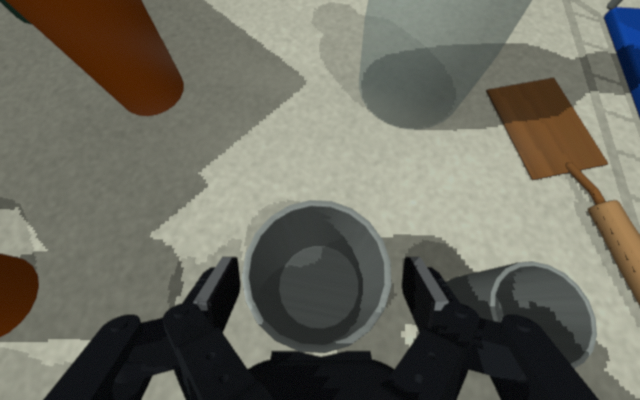

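The cup mouth at (318,275) sits midway between the pads, whose inner edges are at 238 and 403. Closing.

```bash
python3 -m creep '[{"grip":7,"dp":[0.1,0,0],"rotation":[0,0,0]},{"grip":6.5,"dp":[0.1,0,0],"rotation":[0,0,0]},{"grip":6,"dp":[0.1,0,0],"rotation":[0,0,0]},{"grip":5,"dp":[0.1,0,0],"rotation":[0,0,0]},{"grip":4.5,"dp":[0.1,0,0],"rotation":[0,0,0]}]' 40;python3 -m creep '[{"grip":4.5,"dp":[0,0,0],"rotation":[0,0,0]},{"grip":4.5,"dp":[0,0,0],"rotation":[0,0,0]},{"grip":4.5,"dp":[0,0,0],"rotation":[0,0,0]}]'
```

```text
time: 2.5
tool_pos: [0.5288, -0.2712, 0.055]
tcp_rot: [2.807, 0.128, -1.318]
wrist_force: [-3.3, -0.7, 6.0]
width: 0.703
time: 2.75
tool_pos: [0.5288, -0.2712, 0.055]
tcp_rot: [2.807, 0.128, -1.318]
wrist_force: [-4.3, -0.8, 6.3]
width: 0.703
```

```bash
python3 - <<'E'
from g import *
s=bot.read_state();c=bot.get_calibration('wrist');T=R.from_rotvec(s['tcp_rot']).as_matrix()
M=R.from_rotvec(c['rvec']).as_matrix();o=-M.T@c['tvec'];print('cam in tool',T.T@(o-s['tool_pos']),'axis',T.T@M[2])
rel(s['tool_pos']+[0,0,.06],pose(5,40,-1))
E
```

```text
cam in tool [-0.12911965  0.0005264  -0.0860633 ] axis [ 9.45792373e-01 -3.15672372e-04  3.24771745e-01]
now 2.75 [ 0.5288 -0.2712  0.055 ] ax [ 0.636  0.058 -0.77 ] y [ 0.091 -0.996 -0.   ] q [-0.8   0.16  2.32  1.26  0.55 -0.4 ] w 0.703 F [-4.3 -0.8  6.3]
dp cm [-4.62 -0.   -3.83] rot [0.002 0.006 0.003]
```

```bash
python3 -m creep '[{"grip":4.5,"dp":[-0.8,0,-0.65],"rotation":[0,0,0]},{"grip":4.5,"dp":[-2.3,0,-1.9],"rotation":[0,0,0]},{"grip":4.5,"dp":[-3.8,0,-3.2],"rotation":[0,0,0]},{"grip":4.5,"dp":[-4.6,0,-3.85],"rotation":[0,0,0]},{"grip":4.5,"dp":[-4.6,0,-3.85],"rotation":[0,0,0]}]'; python3 - <<'E'
from g import *
rel([.53,-.271,.205],pose(5,40,-1))
p,d,c=snap('wrist','w4')
p,d,c=snap('scene','s1'); cv2.imwrite('pics/s1z.png',cv2.resize(p[60:300,330:640,::-1],None,fx=2.5,fy=2.5,interpolation=cv2.INTER_CUBIC))
E
```

```text
time: 3.17
tool_pos: [0.5298, -0.2714, 0.1165]
tcp_rot: [2.806, 0.128, -1.315]
wrist_force: [0.7, -1.0, -1.8]
width: 0.695
now 3.17 [ 0.5298 -0.2714  0.1165] ax [ 0.637  0.057 -0.769] y [ 0.091 -0.996  0.001] q [-0.8   0.04  2.29  1.06  0.61 -0.16] w 0.695 F [ 0.7 -1.  -1.8]
dp cm [-6.79 -0.03 -5.67] rot [0.004 0.004 0.002]
```

View pics/s1z.png

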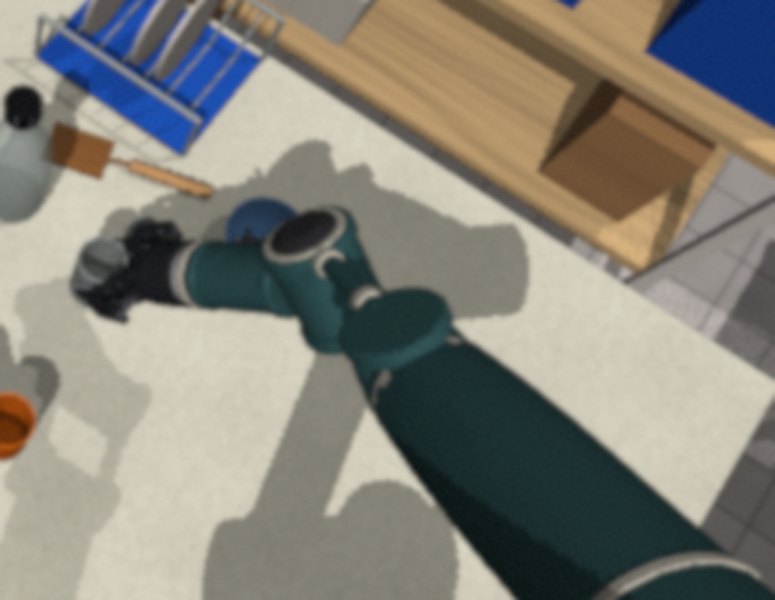

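View pics/w4.png

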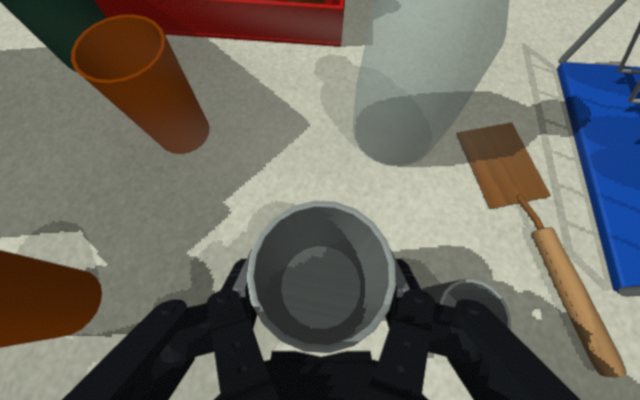

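```bash
python3 - <<'E'
from g import *
from m import circ
p,d,c=load('w4');P=cloud(d,c)
print(P[230:330:10,320].round(3).tolist())
near=np.hypot(P[...,0]-.526,P[...,1]+.271)<.05
z=np.sort(P[near][:,2]);m=near&(P[...,2]>.14)&(P[...,2]<.17);Q=P[m];
v,u=np.nonzero(m);ok=(v<340)&(u>245)&(u<397);Q=Q[ok]
print('rim',len(Q),circ(Q[Q[:,2]>.147]),np.percentile(Q[:,2],[50,90,99]))
# rim tilt: top per angle
q=Q[np.hypot(*(Q[:,:2]-np.array([.526,-.271])).T)>.024]
for lo in range(-180,180,45):
    a=np.degrees(np.arctan2(q[:,1]+.271,q[:,0]-.526));k=(a>=lo)&(a<lo+45); print(lo,k.sum(),np.percentile(q[k,2],95).round(4) if k.sum() else 0)
E
python3 -m creep '[{"grip":4.5,"dp":[-2,0,-1.7],"rotation":[0,0,0]},{"grip":4.5,"dp":[-4,0,-3.4],"rotation":[0,0,0]},{"grip":4.5,"dp":[-6,0,-5],"rotation":[0,0,0]},{"grip":4.5,"dp":[-6.8,0,-5.7],"rotation":[0,0,0]},{"grip":4.5,"dp":[-6.8,0,-5.7],"rotation":[0,0,0]}]'
python3 - <<'E'
from g import *
rel([.49,.053,.205],pose(42,39.6,-1))
E
```

```text
[[0.555, -0.269, 0.11], [0.555, -0.269, 0.085], [0.552, -0.269, 0.067], [0.545, -0.27, 0.067], [0.538, -0.27, 0.066], [0.531, -0.271, 0.067], [0.525, -0.271, 0.067], [0.519, -0.272, 0.066], [0.512, -0.273, 0.066], [0.506, -0.273, 0.068]]
rim 5123 (array([ 0.5277, -0.2717,  0.0278]), np.float64(0.0008)) [0.15084737 0.15227397 0.16806705]
-180 214 0.1526
-135 839 0.1599
-90 740 0.1523
-45 731 0.1524
0 725 0.1524
45 694 0.1525
90 773 0.1529
135 407 0.1528
time: 3.68
tool_pos: [0.5304, -0.2715, 0.2049]
tcp_rot: [2.806, 0.128, -1.316]
wrist_force: [0.2, -0.5, -1.1]
width: 0.701
now 3.68 [ 0.5304 -0.2715  0.2049] ax [ 0.637  0.058 -0.769] y [ 0.091 -0.996  0.001] q [-0.8  -0.1   2.22  0.85  0.73  0.11] w 0.701 F [ 0.2 -0.5 -1.1]
dp cm [ -0.71 -32.69   0.79] rot [-0.493 -0.002 -0.41 ]
```

```bash
python3 -m creep '[{"grip":4.5,"dp":[0,-2.5,0],"rotation":[-0.03,0,-0.03]},{"grip":4.5,"dp":[-0.1,-6,0.1],"rotation":[-0.08,0,-0.07]},{"grip":4.5,"dp":[-0.2,-9.5,0.2],"rotation":[-0.14,0,-0.12]},{"grip":4.5,"dp":[-0.3,-13,0.3],"rotation":[-0.2,0,-0.165]},{"grip":4.5,"dp":[-0.4,-16,0.4],"rotation":[-0.25,0,-0.205]}]' 
python3 - <<'E'
from g import *
rel([.49,.053,.205],pose(42,39.6,-1))
E
```

```text
time: 4.1
tool_pos: [0.5067, -0.1082, 0.1998]
tcp_rot: [2.635, 0.565, -1.245]
wrist_force: [0.6, 0.8, -1.4]
width: 0.699
now 4.1 [ 0.5067 -0.1082  0.1998] ax [ 0.579  0.263 -0.772] y [ 0.408 -0.913 -0.006] q [-0.63 -0.23  2.34  0.84  0.84  0.01] w 0.699 F [ 0.6  0.8 -1.4]
dp cm [  2.87 -15.4   -4.17] rot [-0.245  0.001 -0.195]
```

```bash
python3 -m creep '[{"grip":4.5,"dp":[0.6,-3.5,-1],"rotation":[-0.05,0,-0.04]},{"grip":4.5,"dp":[1.3,-7,-2],"rotation":[-0.1,0,-0.08]},{"grip":4.5,"dp":[2,-10.5,-3],"rotation":[-0.16,0,-0.13]},{"grip":4.5,"dp":[2.6,-13.5,-3.8],"rotation":[-0.22,0,-0.175]},{"grip":4.5,"dp":[2.9,-15.4,-4.2],"rotation":[-0.245,0,-0.195]}]' 
python3 -m creep '[{"grip":4.5,"dp":[0,0,0],"rotation":[0,0,0]},{"grip":4.5,"dp":[0,0,0],"rotation":[0,0,0]},{"grip":4.5,"dp":[0,0,0],"rotation":[0,0,0]}]'
python3 - <<'E'
from g import *
snap('top','t2');snap('scene','s2');snap('wrist','w5')
rel([.49,.053,.205],pose(42,39.6,-1))
E
```

```text
time: 4.52
tool_pos: [0.491, 0.0532, 0.2048]
tcp_rot: [2.42, 0.931, -1.142]
wrist_force: [0.5, -0.7, -1.0]
width: 0.693
time: 4.77
tool_pos: [0.4927, 0.0499, 0.2061]
tcp_rot: [2.424, 0.921, -1.142]
wrist_force: [0.0, 0.3, -1.5]
width: 0.697
now 4.92 [0.4936 0.0489 0.2073] ax [ 0.479  0.42  -0.771] y [ 0.664 -0.748  0.005] q [-0.34 -0.29  2.37  0.82  0.87  0.02] w 0.695 F [-0.2 -0.2 -2.3]
dp cm [ 0.18 -0.55  0.14] rot [-0.002  0.001 -0.008]
```

View pics/t2.png

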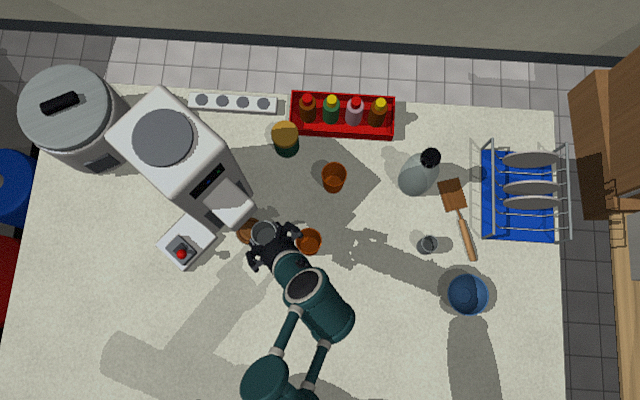

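View pics/w5.png

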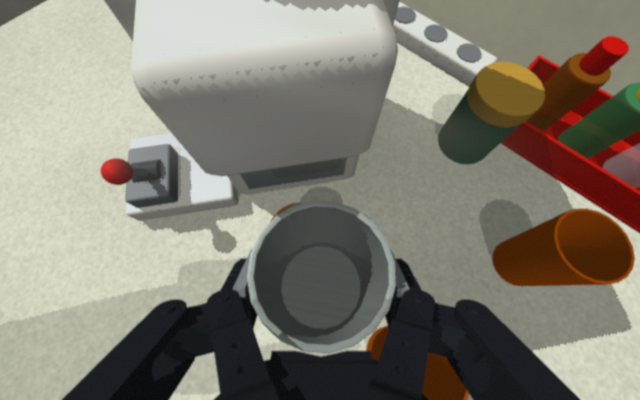

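```bash
python3 - <<'E'
from g import *
p,d,c=load('top0')
M=R.from_rotvec(c['rvec']).as_matrix();print('cam',-M.T@c['tvec'])
im=cv2.resize(p[205:255,215:285,::-1],None,fx=11,fy=11,interpolation=cv2.INTER_CUBIC)
def dr(x,y,r,z,col):
    for a in np.arange(0,2*np.pi,.05):
        u=(proj([x+r*np.cos(a),y+r*np.sin(a),z],c)-[215,205]+.5)*11; cv2.circle(im,tuple(int(t) for t in u),1,col,-1)
cv2.imwrite('pics/tz_raw.png',im)
dr(.530,.115,.038,.018,(0,255,0));dr(.530,.115,.038,0,(255,0,0))
cv2.imwrite('pics/tz.png',im)
E
```

```text
cam [ 0.32651756 -0.08961013  1.35436671]
```

View pics/tz_raw.png

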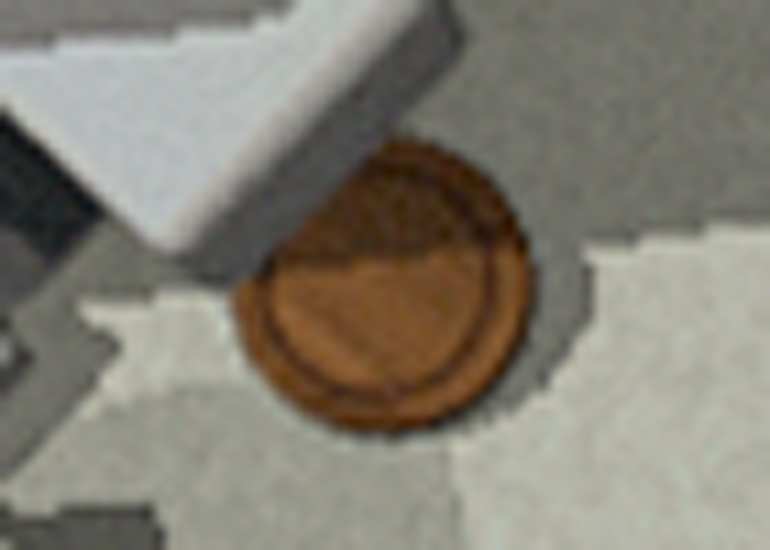

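View pics/tz.png

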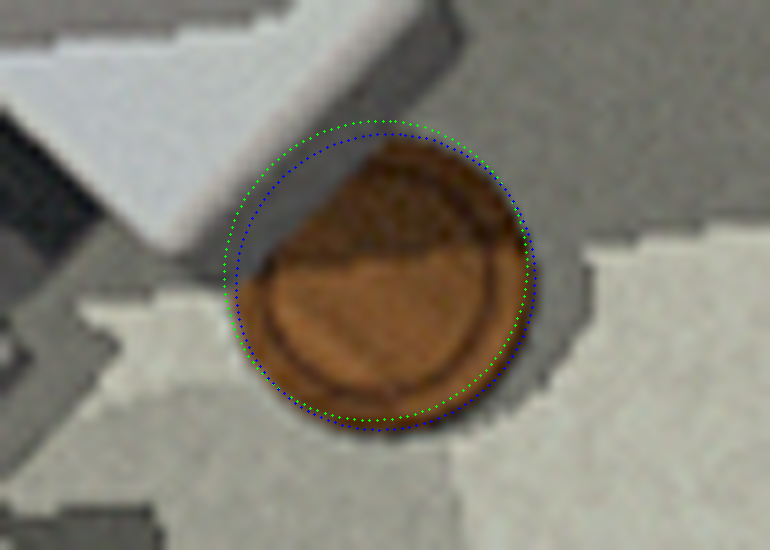

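```bash
python3 - <<'E'
from g import *
from m import circ
for n in('top0','scene0'):
    p,d,c=load(n)
    if n=='top0': print('triv',ray(249.05,230.2,.018,c))
for n in ('t2','s2','w5'):
    p,d,c=load(n);P=cloud(d,c)
    m=(np.hypot(P[...,0]-.492,P[...,1]-.048)<.04)&(P[...,2]>.236)&(P[...,2]<.252);Q=P[m]
    print(n,len(Q),circ(Q),Q.min(0).round(4),Q.max(0).round(4))
p,d,c=load('scene0')
im=cv2.resize(p[245:295,265:315,::-1],None,fx=11,fy=11,interpolation=cv2.INTER_CUBIC)
for z,col in((.018,(0,255,0)),(0,(255,0,0))):
  for a in np.arange(0,2*np.pi,.05):
    u=(proj([.5285+.038*np.cos(a),.114+.038*np.sin(a),z],c)-[265,245]+.5)*11; cv2.circle(im,tuple(int(t) for t in u),1,col,-1)
cv2.imwrite('pics/sz.png',im)
E
```

```text
triv [0.52685109 0.11364483 0.018     ]
t2 91 (array([0.4873, 0.0448, 0.0301]), np.float64(0.0022)) [0.4549 0.0106 0.2363] [0.5176 0.0757 0.2505]
s2 122 (array([0.4902, 0.0466, 0.0292]), np.float64(0.0024)) [0.4547 0.0106 0.2361] [0.5206 0.0761 0.2518]
w5 6410 (array([0.4922, 0.0465, 0.0284]), np.float64(0.0025)) [0.455  0.0098 0.236 ] [0.5226 0.0763 0.252 ]
```

View pics/sz.png

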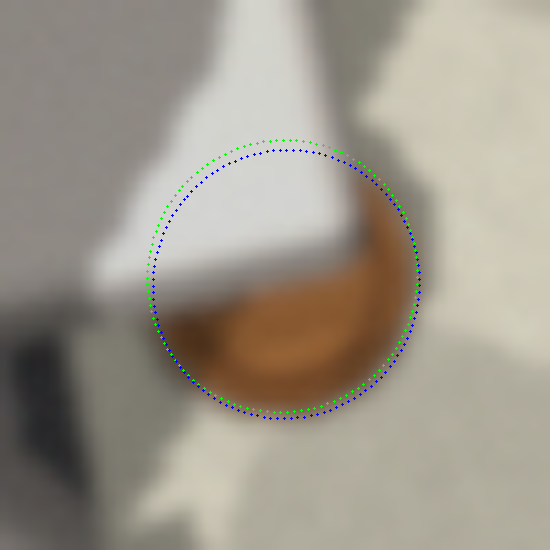

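The wrist view shows the cup held upright at (322,280) in front of the spout head, with the trivet edge behind it and tumbler B clear below. Both fixed cameras put the trivet about (38,68) mm from the cup now. Next I lower in front of the head.

```bash
python3 - <<'E'
from g import *
rel([.4925,.0495,.082],pose(42,39.6,-1))
E
```

```text
now 4.92 [0.4936 0.0489 0.2073] ax [ 0.479  0.42  -0.771] y [ 0.664 -0.748  0.005] q [-0.34 -0.29  2.37  0.82  0.87  0.02] w 0.695 F [-0.2 -0.2 -2.3]
dp cm [ 9.64 -0.18  8.01] rot [-0.002  0.001 -0.008]
```

```bash
python3 -m creep '[{"grip":4.5,"dp":[1.8,0,1.5],"rotation":[0,0,0]},{"grip":4.5,"dp":[4.2,-0.1,3.5],"rotation":[0,0,0]},{"grip":4.5,"dp":[6.6,-0.1,5.5],"rotation":[0,0,0]},{"grip":4.5,"dp":[8.8,-0.2,7.3],"rotation":[0,0,0]},{"grip":4.5,"dp":[9.6,-0.2,8],"rotation":[0,0,0]}]' 
python3 -m creep '[{"grip":4.5,"dp":[0,0,0],"rotation":[0,0,0]},{"grip":4.5,"dp":[0,0,0],"rotation":[0,0,0]}]'
python3 - <<'E'
from g import *
rel([.5317,.1165,.082],pose(42,39.6,-1))
E
```

```text
time: 5.33
tool_pos: [0.4903, 0.0502, 0.0793]
tcp_rot: [2.425, 0.921, -1.145]
wrist_force: [-0.3, 0.8, 1.7]
width: 0.699
time: 5.5
tool_pos: [0.4923, 0.0496, 0.0824]
tcp_rot: [2.426, 0.919, -1.141]
wrist_force: [0.3, -0.5, -1.1]
width: 0.701
now 5.5 [0.4923 0.0496 0.0824] ax [ 0.478  0.42  -0.771] y [ 0.664 -0.748  0.004] q [-0.34 -0.06  2.48  1.1   0.67 -0.37] w 0.701 F [ 0.3 -0.5 -1.1]
dp cm [ 4.72 -2.39 -5.68] rot [-0.003  0.001 -0.008]
```

```bash
python3 -m creep '[{"grip":4.5,"dp":[0.8,-0.4,-1],"rotation":[0,0,0]},{"grip":4.5,"dp":[1.8,-0.9,-2.2],"rotation":[0,0,0]},{"grip":4.5,"dp":[2.8,-1.4,-3.4],"rotation":[0,0,0]},{"grip":4.5,"dp":[3.3,-1.7,-4],"rotation":[0,0,0]},{"grip":4.5,"dp":[3.3,-1.7,-4],"rotation":[0,0,0]}]' 
python3 - <<'E'
from g import *
rel([.5317,.1165,.082],pose(42,39.6,-1))
snap('scene','s3');snap('wrist','w6')
E
```

```text
time: 5.92
tool_pos: [0.5217, 0.0981, 0.085]
tcp_rot: [2.425, 0.92, -1.133]
wrist_force: [-0.3, -0.1, -2.7]
width: 0.7
now 5.92 [0.5217 0.0981 0.085 ] ax [ 0.481  0.421 -0.769] y [ 0.666 -0.746  0.008] q [-0.19 -0.03  2.44  1.16  0.58 -0.3 ] w 0.7 F [-0.3 -0.1 -2.7]
dp cm [ 1.49 -0.71 -1.33] rot [ 0.002 -0.002 -0.009]
```

View pics/w6.png

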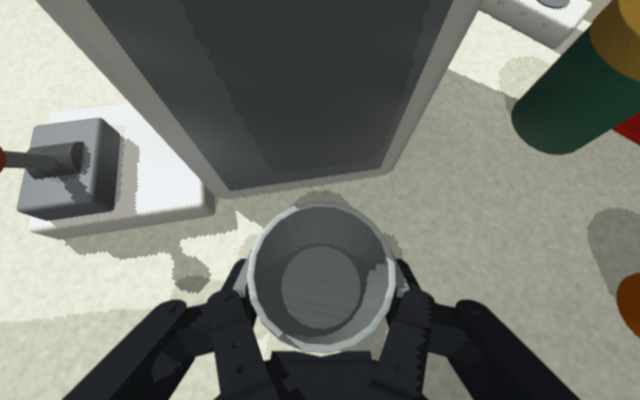

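View pics/s3.png

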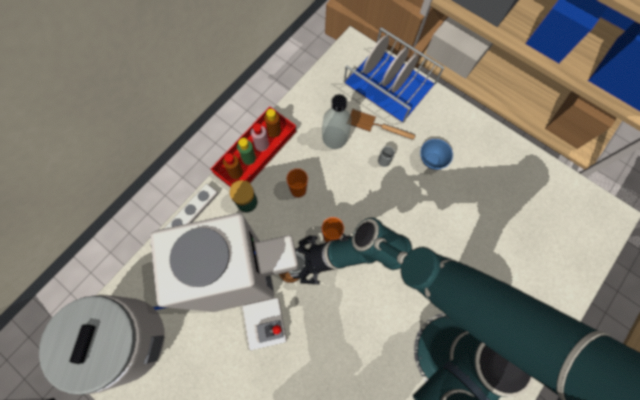

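The wrist view shows the cup at (321,278), with no contact force, and the purifier front behind it; the hand is now under the head. Continuing to centre, then lowering.

```bash
python3 -m creep '[{"grip":4.5,"dp":[0.5,-0.2,-0.5],"rotation":[0,0,0]},{"grip":4.5,"dp":[1.1,-0.5,-1],"rotation":[0,0,0]},{"grip":4.5,"dp":[1.5,-0.7,-1.35],"rotation":[0,0,-0.005]},{"grip":4.5,"dp":[1.5,-0.7,-1.35],"rotation":[0,0,-0.005]},{"grip":4.5,"dp":[1.5,-0.7,-1.35],"rotation":[0,0,-0.005]}]' 
python3 - <<'E'
from g import *
snap('top','t4');snap('scene','s4')
rel([.5317,.1165,.0745],pose(42,39.6,-1))
p,d,c=load('t4');im=cv2.resize(p[205:260,215:285,::-1],None,fx=11,fy=11,interpolation=cv2.INTER_CUBIC)
def dr(im,o,c,x,y,r,z,col):
    for a in np.arange(0,2*np.pi,.05):
        u=(proj([x+r*np.cos(a),y+r*np.sin(a),z],c)-o+.5)*11; cv2.circle(im,tuple(int(t) for t in u),1,col,-1)
t=bot.read_state()['tool_pos'];bz=t[2]-.0545;ax=t[:2]-.0023*np.array([.743,.669]);print(ax,bz)
dr(im,[215,205],c,.5269,.1136,.038,.018,(0,255,0));dr(im,[215,205],c,*ax,.03,bz+.09,(0,0,255));cv2.imwrite('pics/t4z.png',im)
p,d,c=load('s4');im=cv2.resize(p[245:295,265:315,::-1],None,fx=11,fy=11,interpolation=cv2.INTER_CUBIC)
dr(im,[265,245],c,.5285,.114,.038,.018,(0,255,0));dr(im,[265,245],c,*ax,.03,bz+.09,(0,0,255));cv2.imwrite('pics/s4z.png',im)
E
```

```text
time: 6.43
tool_pos: [0.5301, 0.1163, 0.0797]
tcp_rot: [2.424, 0.927, -1.141]
wrist_force: [0.2, 0.3, -1.2]
width: 0.699
now 6.53 [0.53   0.116  0.0797] ax [ 0.475  0.424 -0.771] y [ 0.668 -0.744  0.001] q [-0.14 -0.    2.42  1.18  0.55 -0.29] w 0.697 F [ 0.6  0.2 -2. ]
dp cm [0.51 0.08 0.21] rot [-0.001  0.001 -0.002]
[0.52825782 0.1144474 ] 0.025212092630932624
```

View pics/t4z.png

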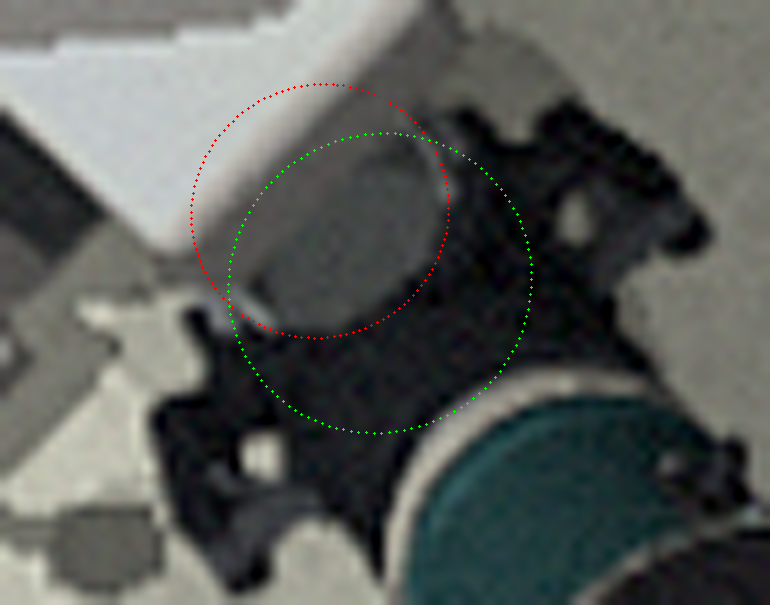

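View pics/s4z.png

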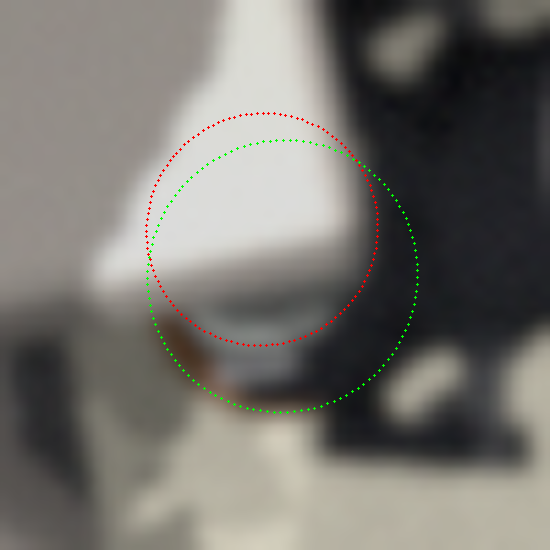

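The predicted cup rim matches both views, and its centre lies within about 1.5 mm of the trivet's centre in each. Lowering with no sideways shift.

```bash
python3 -m creep '[{"grip":4.5,"dp":[0.15,0,0.12],"rotation":[0,0,0]},{"grip":4.5,"dp":[0.3,0,0.25],"rotation":[0,0,0]},{"grip":4.5,"dp":[0.42,0,0.35],"rotation":[0,0,0]},{"grip":4.5,"dp":[0.42,0,0.35],"rotation":[0,0,0]},{"grip":4.5,"dp":[0.42,0,0.35],"rotation":[0,0,0]}]' 
python3 - <<'E'
from g import *
rel([.53,.116,.0725],pose(42,39.6,-1))
E
```

```text
time: 6.95
tool_pos: [0.5299, 0.1158, 0.0742]
tcp_rot: [2.424, 0.926, -1.141]
wrist_force: [0.4, 0.6, -2.0]
width: 0.694
now 6.95 [0.5299 0.1158 0.0742] ax [ 0.475  0.424 -0.771] y [ 0.667 -0.745  0.001] q [-0.14  0.01  2.43  1.21  0.55 -0.32] w 0.694 F [ 0.4  0.6 -2. ]
dp cm [ 0.14 -0.01  0.1 ] rot [-0.001  0.001 -0.003]
```

```bash
python3 -m creep '[{"grip":4.5,"dp":[0.04,0,0.03],"rotation":[0,0,0]},{"grip":4.5,"dp":[0.08,0,0.06],"rotation":[0,0,0]},{"grip":4.5,"dp":[0.12,0,0.1],"rotation":[0,0,0]},{"grip":4.5,"dp":[0.12,0,0.1],"rotation":[0,0,0]}]'
```

```text
time: 7.28
tool_pos: [0.5302, 0.1159, 0.073]
tcp_rot: [2.424, 0.926, -1.14]
wrist_force: [0.0, 0.6, -1.8]
width: 0.697
```

```bash
for i in 1 ; do python3 -m creep '[{"grip":4.5,"dp":[0.04,0,0.03],"rotation":[0,0,0]},{"grip":4.5,"dp":[0.08,0,0.07],"rotation":[0,0,0]},{"grip":4.5,"dp":[0.08,0,0.07],"rotation":[0,0,0]}]'; done
```

```text
time: 7.53
tool_pos: [0.5308, 0.1162, 0.0729]
tcp_rot: [2.425, 0.927, -1.138]
wrist_force: [-2.1, -0.1, 3.3]
width: 0.697
```

Contact: Fz went from −1.8 to +3.3 N. Releasing.

```bash
python3 -m creep '[{"grip":6.1,"dp":[0,0,0],"rotation":[0,0,0]},{"grip":6.3,"dp":[0,0,0],"rotation":[0,0,0]},{"grip":6.8,"dp":[0,0,0],"rotation":[0,0,0]},{"grip":7.5,"dp":[0,0,0],"rotation":[0,0,0]},{"grip":8.5,"dp":[0,0,0],"rotation":[0,0,0]}]' 
python3 -m creep '[{"grip":8.5,"dp":[0,0,0],"rotation":[0,0,0]},{"grip":8.5,"dp":[0,0,0],"rotation":[0,0,0]},{"grip":8.5,"dp":[0,0,0],"rotation":[0,0,0]}]' 
python3 - <<'E'
from g import *
from m import circ
p,d,c=snap('wrist','w7');P=cloud(d,c)
s=bot.read_state();print(s['tool_pos'],s['width'],s['wrist_force'])
m=(np.hypot(P[...,0]-.529,P[...,1]-.115)<.045)&(P[...,2]>.1)&(P[...,2]<.115);v,u=np.nonzero(m);k=(v<345)&(u>243)&(u<400);Q=P[m][k]
print(len(Q),circ(Q),np.percentile(Q[:,2],[50,90,98]))
E
```

```text
time: 7.95
tool_pos: [0.5301, 0.1159, 0.0718]
tcp_rot: [2.424, 0.926, -1.14]
wrist_force: [0.2, -1.4, 0.3]
width: 0.986
time: 8.2
tool_pos: [0.5301, 0.1159, 0.0718]
tcp_rot: [2.424, 0.926, -1.14]
wrist_force: [0.5, -0.1, -0.6]
width: 0.994
[0.53010892 0.11586236 0.07184914] 0.997589566420244 [ 0.68907941 -1.4338279  -0.12203351]
4977 (array([0.5297, 0.1135, 0.0275]), np.float64(0.0008)) [0.10905797 0.11028512 0.11082889]
```

View pics/w7.png

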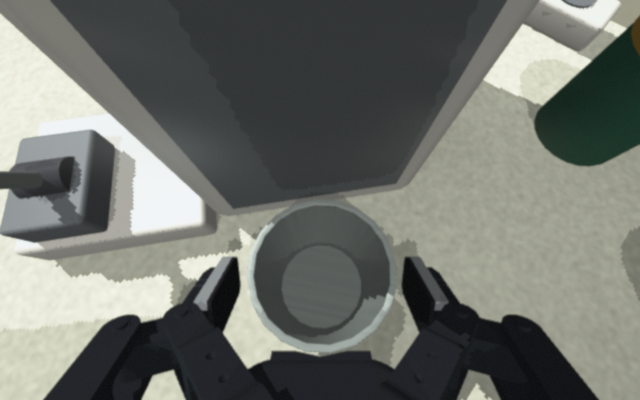

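The cup at (321,278) stands clear of both pads, with gaps at 240–250 and 395–403. I back out horizontally along the jaw plane.

```bash
python3 -m creep '[{"grip":8.5,"dp":[-0.6,0,0.75],"rotation":[0,0,0]},{"grip":8.5,"dp":[-1.6,0,1.95],"rotation":[0,0,0]},{"grip":8.5,"dp":[-2.9,0,3.5],"rotation":[0,0,0]},{"grip":8.5,"dp":[-4.2,0,5.1],"rotation":[0,0,0]},{"grip":8.5,"dp":[-5.1,0,6.2],"rotation":[0,0,0]}]' 
python3 - <<'E'
from g import *
rel([.40,.05,.2],pose(42,39.6,-1))
snap('top','t5');snap('wrist','w8')
E
```

```text
time: 8.67
tool_pos: [0.4685, 0.0617, 0.0712]
tcp_rot: [2.424, 0.927, -1.141]
wrist_force: [0.6, -0.5, -0.8]
width: 1.001
now 8.67 [0.4685 0.0617 0.0712] ax [ 0.475  0.424 -0.771] y [ 0.668 -0.744  0.001] q [-0.33 -0.09  2.53  1.13  0.66 -0.41] w 1.001 F [ 0.6 -0.5 -0.8]
dp cm [-13.68  -3.69  -3.67] rot [-0.001  0.001 -0.002]
```

View pics/w8.png

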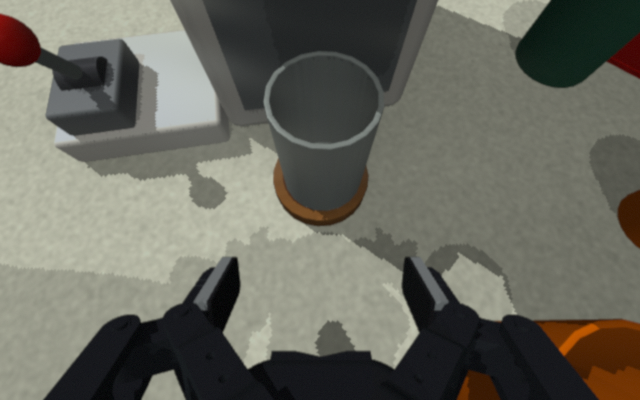

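```bash
python3 - <<'E'
from h import *
p,d,c=load('w8');cv2.imwrite('pics/w8z.png',cv2.resize(p[40:240,240:400,::-1],None,fx=3.0,fy=3.0,interpolation=cv2.INTER_CUBIC))
P=cloud(d,c)
from m import circ
m=(P[...,2]>.1)&(P[...,2]<.114)&(np.hypot(P[...,0]-.53,P[...,1]-.115)<.05);print('rim',m.sum(),circ(P[m]))
hsv=cv2.cvtColor(p,cv2.COLOR_RGB2HSV)
m=(hsv[...,0]<22)&(hsv[...,1]>90)&(np.hypot(P[...,0]-.53,P[...,1]-.115)<.06);m=m.astype(np.uint8)
ys,xs=np.nonzero(m);print(xs.min(),xs.max(),ys.min(),ys.max())
t=m.astype(bool)&(P[...,2]>.0145)&(P[...,2]<.024);Q=P[t];rr=np.hypot(Q[:,0]-.53,Q[:,1]-.115);print('trivtop',len(Q),rr.min(),rr.max())
# outer edge by direction
a=np.degrees(np.arctan2(Q[:,1]-.115,Q[:,0]-.53))
O=[]
for lo in range(-180,180,10):
    k=(a>=lo)&(a<lo+10)
    if k.sum()>4: O.append(Q[k][rr[k].argmax(),:2])
O=np.array(O)
from scipy.optimize import least_squares
r=least_squares(lambda x:np.hypot(*(O-x).T)-.038,[.53,.115],loss='soft_l1',f_scale=.001);print(len(O),r.x,r.fun.round(4))
E
```

```text
rim 4489 (array([0.53  , 0.1131, 0.0281]), np.float64(0.0007))
274 367 161 225
trivtop 1498 0.028454778626908723 0.037439421918803575
21 [0.53073404 0.11546434] [ 0.0002  0.0001  0.0003  0.0003  0.      0.0001  0.0001 -0.     -0.
 -0.0004 -0.0007 -0.001  -0.0012 -0.0013 -0.0016 -0.0011 -0.0013 -0.0008
 -0.0004 -0.0001  0.0001]
```

View pics/w8z.png

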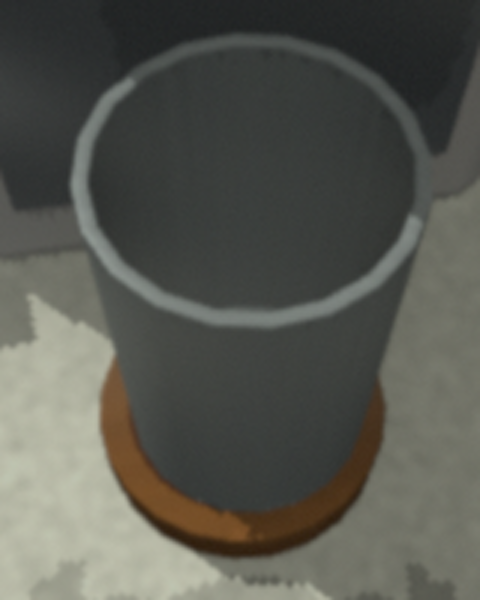

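Cup rim centre (.530,.113) against trivet centre (.531,.115): about 2.5 mm off, with an even margin all round. Now the switch: close the fingers, rise and turn the tool down.

```bash
python3 -m creep '[{"grip":6,"dp":[-1.5,0,-1],"rotation":[0,0,0]},{"grip":4,"dp":[-4.5,0,-3.2],"rotation":[0,0,0]},{"grip":2,"dp":[-7.5,0,-5.6],"rotation":[0,0,0]},{"grip":0,"dp":[-10,0,-7.8],"rotation":[0,0,0]},{"grip":0,"dp":[-11,0,-9],"rotation":[0,0,0]}]' 20
python3 - <<'E'
from g import *
rel([.395,.21,.22],pose(50,3,-1))
E
```

```text
time: 9.18
tool_pos: [0.472, 0.0614, 0.2197]
tcp_rot: [2.426, 0.921, -1.131]
wrist_force: [0.5, -0.3, 0.9]
width: 0.295
now 9.18 [0.472  0.0614 0.2197] ax [ 0.482  0.422 -0.768] y [ 0.667 -0.745  0.008] q [-0.33 -0.37  2.4   0.79  0.89  0.06] w 0.295 F [ 0.5 -0.3  0.9]
dp cm [  2.55 -16.21  -3.3 ] rot [-0.132 -0.641 -0.061]
```

```bash
python3 -m creep '[{"grip":0,"dp":[0,-3.5,-0.5],"rotation":[-0.01,-0.07,-0.01]},{"grip":0,"dp":[0.5,-7,-1.2],"rotation":[-0.03,-0.17,-0.02]},{"grip":0,"dp":[1,-10.5,-2],"rotation":[-0.06,-0.29,-0.03]},{"grip":0,"dp":[1.8,-13.5,-2.6],"rotation":[-0.08,-0.41,-0.04]},{"grip":0,"dp":[2.5,-16,-3.2],"rotation":[-0.11,-0.53,-0.05]}]'
python3 -m creep '[{"grip":0,"dp":[0,0,0],"rotation":[-0.02,-0.1,-0.01]},{"grip":0,"dp":[0,0,0],"rotation":[-0.02,-0.1,-0.01]},{"grip":0,"dp":[0,0,0],"rotation":[-0.02,-0.1,-0.01]}]'
python3 - <<'E'
from g import *
p,d,c=snap('wrist','w9');P=cloud(d,c)
rel([.405,.221,.11],pose(51.4,3,-1))
hsv=cv2.cvtColor(p,cv2.COLOR_RGB2HSV)
M=((hsv[...,0]<8)|(hsv[...,0]>172))&(hsv[...,1]>150)&(hsv[...,2]>70)&(np.hypot(P[...,0]-.441,P[...,1]-.269)<.05)&(P[...,2]>.06)
Q=P[M]
if len(Q)>20:
    from scipy.optimize import least_squares
    print('ball',len(Q),least_squares(lambda x:np.linalg.norm(Q-x,axis=1)-.013,[.441,.268,.103],loss='soft_l1',f_scale=.001).x)
E
```

```text
time: 9.6
tool_pos: [0.3967, 0.1998, 0.2163]
tcp_rot: [1.995, 0.873, -1.514]
wrist_force: [1.3, -0.1, -0.5]
width: 0.003
time: 9.85
tool_pos: [0.3971, 0.2012, 0.2148]
tcp_rot: [1.884, 0.864, -1.588]
wrist_force: [-0.4, -0.6, 0.0]
width: -0.0
now 9.9 [0.3966 0.1997 0.2141] ax [ 0.107  0.136 -0.985] y [ 0.751 -0.661 -0.01 ] q [ 0.34 -0.27  2.2   0.11  1.06  1.02] w 0.002 F [-0.4 -0.6 -0.3]
dp cm [10.64 -0.67 -0.32] rot [-0.049 -0.122  0.004]
ball 259 [0.44329239 0.26624631 0.10699613]
```

View pics/w9.png

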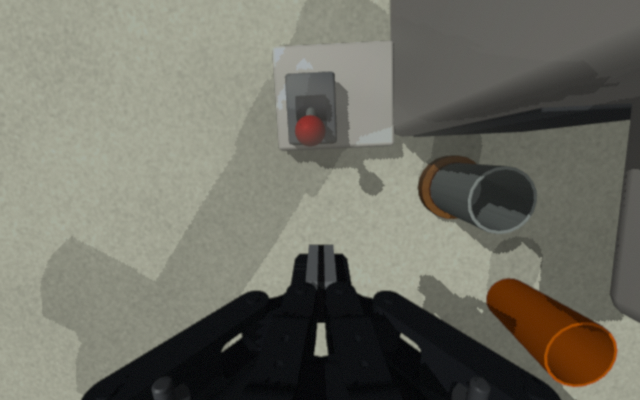

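The wrist view shows the red ball at (310,129) on its housing and the cup on the trivet at (470,190). The ball measures (.443,.266,.107), which agrees with the expected height and the other cameras.

```bash
python3 - <<'E'
from g import *
Rm=R.from_rotvec(bot.read_state()['tcp_rot']).as_matrix()
rel([.413,.229,.107],Rm); rel([.464,.2925,.109],Rm)
E
```

```text
now 9.9 [0.3966 0.1997 0.2141] ax [ 0.107  0.136 -0.985] y [ 0.751 -0.661 -0.01 ] q [ 0.34 -0.27  2.2   0.11  1.06  1.02] w 0.002 F [-0.4 -0.6 -0.3]
dp cm [11.13 -0.6  -1.38] rot [0. 0. 0.]
now 9.9 [0.3966 0.1997 0.2141] ax [ 0.107  0.136 -0.985] y [ 0.751 -0.661 -0.01 ] q [ 0.34 -0.27  2.2   0.11  1.06  1.02] w 0.002 F [-0.4 -0.6 -0.3]
dp cm [12.34 -0.97 -9.42] rot [0. 0. 0.]
```

```bash
python3 -m creep '[{"grip":0,"dp":[2.5,-0.1,-0.3],"rotation":[0,0,0]},{"grip":0,"dp":[5.5,-0.3,-0.7],"rotation":[0,0,0]},{"grip":0,"dp":[8.5,-0.5,-1],"rotation":[0,0,0]},{"grip":0,"dp":[10.8,-0.6,-1.3],"rotation":[0,0,0]},{"grip":0,"dp":[11.1,-0.6,-1.4],"rotation":[0,0,0]}]'
python3 -m creep '[{"grip":0,"dp":[0,0,0],"rotation":[0,0,0]},{"grip":0,"dp":[0,0,0],"rotation":[0,0,0]}]'
python3 - <<'E'
from g import *
Rm=R.from_rotvec(bot.read_state()['tcp_rot']).as_matrix()
rel([.464,.2925,.109],Rm); snap('wrist','w10')
E
```

```text
time: 10.32
tool_pos: [0.4101, 0.2253, 0.1029]
tcp_rot: [1.883, 0.857, -1.602]
wrist_force: [-1.4, 0.1, -0.7]
width: 0.003
time: 10.48
tool_pos: [0.4139, 0.2272, 0.1086]
tcp_rot: [1.889, 0.857, -1.591]
wrist_force: [0.2, 0.2, 0.7]
width: -0.0
now 10.48 [0.4139 0.2272 0.1086] ax [ 0.109  0.135 -0.985] y [ 0.748 -0.664 -0.009] q [ 0.39 -0.09  2.27  0.12  0.81  1.04] w -0.0 F [0.2 0.2 0.7]
dp cm [ 1.38 -0.58 -8.09] rot [0. 0. 0.]
```

View pics/w10.png

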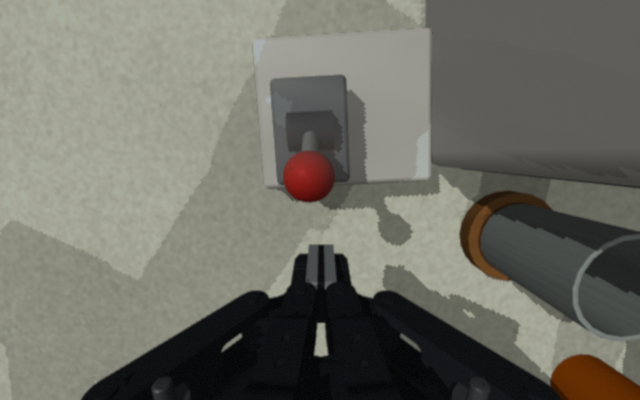

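The ball is at (309,176) with the closed fingertips just in front at (320,250), about 4 mm off to the right, which the push corrects.

```bash
python3 -m creep '[{"grip":0,"dp":[0.2,-0.4,-1.2],"rotation":[0,0,0]},{"grip":0,"dp":[0.4,-0.5,-2.6],"rotation":[0,0,0]},{"grip":0,"dp":[0.7,-0.55,-4],"rotation":[0,0,0]},{"grip":0,"dp":[0.9,-0.6,-5.4],"rotation":[0,0,0]},{"grip":0,"dp":[1.1,-0.6,-6.6],"rotation":[0,0,0]}]'
python3 - <<'E'
from g import *
Rm=R.from_rotvec(bot.read_state()['tcp_rot']).as_matrix()
rel([.464,.2925,.109],Rm); snap('wrist','w11')
E
```

```text
time: 10.95
tool_pos: [0.4545, 0.2842, 0.1102]
tcp_rot: [1.888, 0.86, -1.588]
wrist_force: [-1.7, -1.0, -0.4]
width: 0.005
now 10.95 [0.4545 0.2842 0.1102] ax [ 0.11   0.137 -0.985] y [ 0.75  -0.662 -0.008] q [0.47 0.03 2.15 0.1  0.8  1.13] w 0.005 F [-1.7 -1.  -0.4]
dp cm [ 0.33  0.17 -1.21] rot [0. 0. 0.]
```

View pics/w11.png

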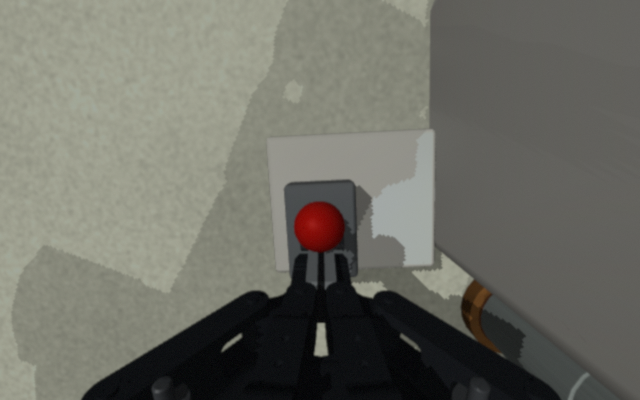

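```bash
python3 -m creep '[{"grip":0,"dp":[0.1,0,-0.4],"rotation":[0,0,0]},{"grip":0,"dp":[0.2,0,-0.8],"rotation":[0,0,0]},{"grip":0,"dp":[0.25,0,-1.1],"rotation":[0,0,0]},{"grip":0,"dp":[0.25,0,-1.1],"rotation":[0,0,0]}]'
python3 - <<'E'
from g import *
s=bot.read_state();print(s['wrist_force'],s['tool_pos'])
p,d,c=snap('wrist','w12');P=cloud(d,c)
hsv=cv2.cvtColor(p,cv2.COLOR_RGB2HSV)
M=((hsv[...,0]<8)|(hsv[...,0]>172))&(hsv[...,1]>150)&(hsv[...,2]>70)&(np.hypot(P[...,0]-.47,P[...,1]-.3)<.05)&(P[...,2]>.06)
Q=P[M]
from scipy.optimize import least_squares
b=least_squares(lambda x:np.linalg.norm(Q-x,axis=1)-.013,[.475,.305,.103],loss='soft_l1',f_scale=.001).x
print('ball',len(Q),b,(b[:2]-[.4433,.2662])@[.624,.7815])
E
```

```text
time: 11.33
tool_pos: [0.4606, 0.2913, 0.1077]
tcp_rot: [1.886, 0.86, -1.591]
wrist_force: [0.8, -0.1, 0.1]
width: -0.001
[ 0.7851922  -0.07439435  0.07686876] [0.46057675 0.29126718 0.10774834]
ball 1732 [0.47760949 0.31024827 0.10662387] 0.055832844333586734
```

```bash
python3 -m creep '[{"grip":0,"dp":[0.05,0,-0.25],"rotation":[0,0,0]},{"grip":0,"dp":[0.1,0,-0.45],"rotation":[0,0,0]},{"grip":0,"dp":[0.1,0,-0.45],"rotation":[0,0,0]},{"grip":0,"dp":[0.1,0,-0.45],"rotation":[0,0,0]}]'
python3 - <<'E'
from g import *
s=bot.read_state();print(s['wrist_force'],s['tool_pos'])
p,d,c=snap('wrist','w13');P=cloud(d,c)
hsv=cv2.cvtColor(p,cv2.COLOR_RGB2HSV)
M=((hsv[...,0]<8)|(hsv[...,0]>172))&(hsv[...,1]>150)&(hsv[...,2]>70)&(np.hypot(P[...,0]-.47,P[...,1]-.3)<.05)&(P[...,2]>.06)
Q=P[M]
from scipy.optimize import least_squares
b=least_squares(lambda x:np.linalg.norm(Q-x,axis=1)-.013,[.475,.305,.103],loss='soft_l1',f_scale=.001).x
print('ball',len(Q),b,(b[:2]-[.4433,.2662])@[.624,.7815])
E
```

```text
time: 11.72
tool_pos: [0.4612, 0.2926, 0.1064]
tcp_rot: [1.879, 0.858, -1.597]
wrist_force: [-5.8, -6.5, 3.9]
width: 0.001
[-5.80582755 -6.53986171  3.93656741] [0.46117375 0.29260138 0.1063736 ]
ball 1747 [0.47799346 0.3108823  0.10616347] 0.05656793582457343
```

The push force rose to about 9 N and the ball stopped at 56.6 mm, so the lever is against its stop. I back off and rise clear.

```bash
python3 -m creep '[{"grip":0,"dp":[0,0,1.5],"rotation":[0,0,0]},{"grip":0,"dp":[-0.3,0,4],"rotation":[0,0,0]},{"grip":0,"dp":[-2.5,0,6.5],"rotation":[0,0,0]},{"grip":0,"dp":[-6,0,8],"rotation":[0,0,0]},{"grip":0,"dp":[-9,0,9],"rotation":[0,0,0]}]'
python3 -m creep '[{"grip":0,"dp":[0,0,0],"rotation":[0,0,0]},{"grip":0,"dp":[0,0,0],"rotation":[0,0,0]},{"grip":0,"dp":[0,0,0],"rotation":[0,0,0]},{"grip":0,"dp":[0,0,0],"rotation":[0,0,0]}]'
python3 - <<'E'
from g import *
from m import circ
from scipy.optimize import least_squares
s=bot.read_state();print(s['wrist_force'],s['tool_pos'])
p,d,c=snap('wrist','w14');P=cloud(d,c); snap('top','t6')
hsv=cv2.cvtColor(p,cv2.COLOR_RGB2HSV)
M=((hsv[...,0]<8)|(hsv[...,0]>172))&(hsv[...,1]>150)&(hsv[...,2]>70)&(np.hypot(P[...,0]-.47,P[...,1]-.3)<.05)&(P[...,2]>.06)
Q=P[M];b=least_squares(lambda x:np.linalg.norm(Q-x,axis=1)-.013,[.475,.305,.103],loss='soft_l1',f_scale=.001).x
print('ball',len(Q),b,(b[:2]-[.4433,.2662])@[.624,.7815])
m=(P[...,2]>.1)&(P[...,2]<.114)&(np.hypot(P[...,0]-.53,P[...,1]-.115)<.05);print('rim',m.sum(),circ(P[m]),P[m][:,2].mean())
E
```

```text
time: 12.18
tool_pos: [0.3929, 0.2145, 0.1803]
tcp_rot: [1.883, 0.859, -1.594]
wrist_force: [0.8, 1.1, 0.0]
width: 0.0
time: 12.52
tool_pos: [0.3948, 0.216, 0.1797]
tcp_rot: [1.884, 0.86, -1.592]
wrist_force: [-0.5, -0.6, -0.2]
width: 0.002
[-0.49099011 -0.59351989 -0.23202746] [0.39476376 0.21599762 0.17969906]
ball 794 [0.47771556 0.31088731 0.10585477] 0.05639844297338167
rim 2226 (array([0.5293, 0.115 , 0.0282]), np.float64(0.0007)) 0.10641888219496758
```

View pics/w14.png

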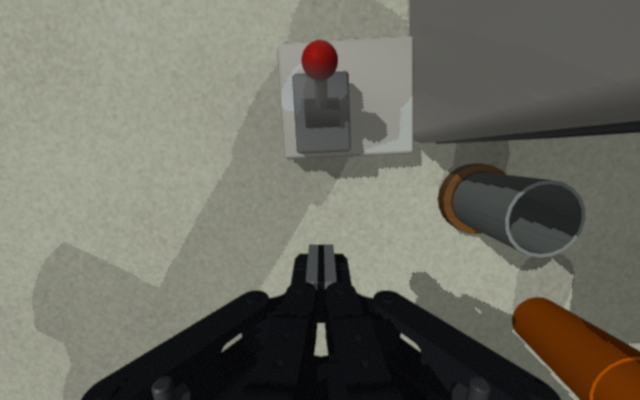

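View pics/t6.png

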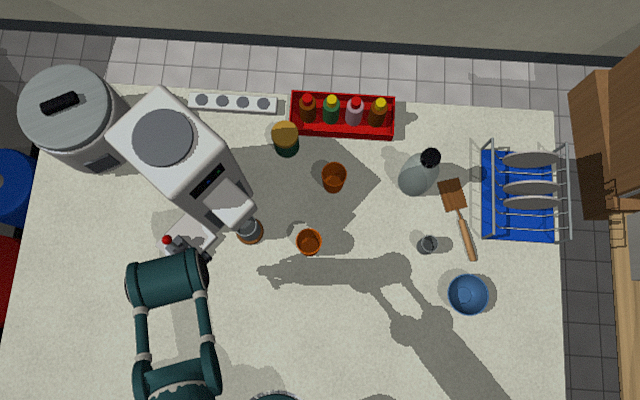

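The wrist view shows the lever leaning back with the ball at (320,60) and the cup upright on the trivet at (500,205). The top view shows the bystanders at their original pixels and the robot clear of everything. Handing in.

```bash
python3 -c "
from workcell import bot
print(bot.finish_job())"
```

```text
the job is handed in; nothing more can be done
None
```

I put the steel cup upright on the trivet and let go. I then pushed the red-tipped switch over to its stop, backed clear and handed the job in at about 12.6 s. No verdict was reported.

- **Cup:** The last wrist view put the rim centre at (0.529, 0.115). The trivet's centre is about (0.531, 0.115), measured earlier, so they are roughly 1.5 mm apart. An earlier view gave 2.5 mm; both are well inside the 8 mm limit. The rim was about 0.108 m up, as it should be for a cup standing on the trivet.
- **Trivet position:** The cameras disagreed by 2 to 4 mm: the top view gave x = 0.527, the wrist view 0.531. I placed the cup from the cup-to-trivet offset seen in the fixed cameras. I saw no sign that the trivet moved.
- **Switch:** The ball travelled 56.4 mm of the stated 58 or so, and stayed there after I backed off. That is about 0.97 rad, with a push force of about 9 N at the stop.
- **Everything else:** The tumblers, decanter, tin, bowl and spatula looked unmoved in the top view. The wrist force was near zero at the end.

The wrist camera's calculated position passed very close to the spout head during the approach, but no contact force showed.

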